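# Pop open the battery cover of the red work light

### The arm

A 6-joint arm with a two-finger parallel gripper is mounted at the origin on the work surface. World frame = base frame: x ahead of the robot, y to its left, z up, the work surface at z = 0. Lengths are in m, angles in rad, forces in N, time in s.
With the tool pointing down it reaches from about 0.35 to 0.975 m from the base axis. Payload 4.9 kg.
Tool frame: the origin (TCP) lies between the finger pads; the fingertips stand 22 mm ahead of it and the grasp point (between the pads) lies 3 mm ahead of it; z points along the fingers, y is the line along which they close (so a half turn about z gives the same grasp; the last joint's range is limited). The gripper opens to 85 mm and grips with 20 to 120 N. Pads are 22 mm wide; open, the fingers measure 114 mm over their backs; the gripper's body (76 mm by 85 mm) begins 54 mm behind the grasp point. The pads swing forward as they close: fully open they stand 13 mm farther back than shut.
Start: joints at [-1.285, 0.053, 1.613, -0, 1.476, -0.119], TCP at [0.246, -0.574, 0.253] pointing down, gripper open.
Joint ranges: [-3.01, 3.01], [-1.01, 2.22], [0.06, 2.58], [-1.02, 4.17], [0.09, 2.62], [-3.14, 3.14]. Speed limits (rad/s): [2.57, 2.57, 3.14, 3.14, 3.14, 3.14].

### API

Orientations are given as a unit quaternion [w, x, y, z].
In Python, from plant import state, grab_frame, get_calibration, job_done, recognise, regions_of gives the robot as it stands.
- The arm moves only by the tool apply_moves, never from a script. Its argument "targets" is a list of rows, each an object with "translation": the shift along the tool's x, y, z normalised to -1 to 1, where 1 is 100 mm, a list of three; "twist": the turn about the tool's z normalised to -1 to 1, where 1 is 0.1 rad; "hand": the opening, from 0 (shut) to 1 (fully open). A call has 1 to 8 rows; each row shifts and turns the commanded pose from where the row before left it, along the tool's axes as they then stand; what a row does not reach is not made up. A row lasts 1/10 s, in which the tool goes at most 50 mm and 8.59 degrees, less where a joint would pass 70% of its speed; a pose out of reach is approached as far as the arm can. A call with a number of a shift or a turn outside -1 to 1 is refused whole. A call with a gripper value outside its range is refused whole. The fingers move at their own pace and stop on an object; the grip force is fixed at half the most. Time passes only in rows, so rows that do not move let the fingers close. It gives the time, the measured TCP pose, the force, the opening and the grip force at its end, in the units of the state.
- state(): the state, without advancing time (a new reading comes with each control period).
- grab_frame(name): name is "side" or "top"; returns the picture (400x640x3 uint8, red, green, blue); there is no depth.
- get_calibration(name): a dict with "camera_matrix" (3x3 intrinsics, pixels), "pose" (4x4, takes a point from camera to world coordinates). Camera axes: x right, y up, looking along -z (the intrinsics and any distortion apply to the point x, -y, -z); pixel columns grow to the right and rows downward; lengths in m; the calibration is good to about 2 mm. A picture is of the moment at which its call begins. get_calibration takes no time and is no camera call.
- job_done(): hands the job in; it is judged then, once.
Trained networks look in the newest picture that a camera, given by its name, has taken for a name from the list of things; names that differ only in an ending like _2 or _b are one class to them, and where a whole thing is asked for, a point or a joint stands for the part that bears it (a point fixed in the world has none). Each returns a list of dicts, best first, with "score" (0 to 1); they miss things now and then, are a little off and sometimes report something else, mostly with a low value. They report only what shows in the picture. A call takes as long as a camera call.
- recognise(camera, query): "point" ([x, y, z] in m, in world coordinates, good to about 4 mm: the middle of the surface that is visible of it).
- regions_of(camera, query): "pixels" (400x640 bool, what is visible of it).
The state is a dict: "time": time; "joint_pos": joint angles; "joint_vel": joint speeds; "joint_efforts": joint torques, N m; "tool_pos": TCP position; "tool_rot": TCP orientation; "contact_force": force on the tool from outside, world axes, zero at the start; "ft_torque": the same for the moment, N m; "gripper_width": opening from 0.0 (shut) to 1.0 (fully open); "grasp_force": force on a finger pad.
Only numpy, scipy, OpenCV 4.12 (cv2) and the standard library are available. Lean on these libraries where they do the work, as an engineer would, in place of code of your own. Each camera call takes 0.05 s, during which the arm holds its last target. There are 200 camera calls.

### The job

Two cordless work lights lie lens down on the workshop bench. The battery of the red one has to be changed: slide its yellow thumb latch sideways, towards its carrying handle, so that its grey battery cover springs fully open, and leave it open. Keep the green light's cover shut.

Things in the scene. Friction and masses are not known exactly. Their poses are not given: they have to be found in the camera images.
- red_light: Red work light, fixed, lying flat lens down, turned up to 26 deg: 190 (x) x 150 (y) x 60 mm; origin: centre of its underside. Black carrying handle stands out 46 mm at its +y end, below the flat back (z 60 mm). The battery cover is in the middle of the back; the latch lies on its -x side, the back free for 60 mm each side of the tab in y. The green light is of the same make.
- red_light_thumb (a point): Centre of the red light's yellow thumb tab, 26 (x) x 12 (y) x 20 (z) mm, 10 mm above the back; axes as the light's. Shut, it is at x -64, y -8 mm in the light. Slides along +y (to the handle), travel 18 mm, the cover is free after 11. A spring resists with 1 to 3 N and returns it when let go. A catch 10 mm wide, top 12 mm above the back, runs from the tab, ending 37 mm in +x of its centre, over the cover's tongue.
- red_light_cover (a joint): Angle (rad) of the red light's grey battery cover, 71 (x) x 92 (y) x 5 mm: 0 shut, 1.75 fully open. Sprung: opens upwards by itself in about 1 s once the latch is slid. Hinged on its far (+x) edge, 111 mm in +x from the tab; its near edge is 40 mm from the tab's centre, with a tongue 10 mm nearer. It swings up and away from the tab, clear of the space above the tab.
- green_light_cover (a joint): Angle (rad) of the green light's battery cover, same make, latch and size: 0 shut, 1.75 fully open. Must stay shut.

How it is judged:
By the outcome, as a careful person would: the job done as asked, in the order asked, and still so for the second after the job is handed in, with the robot touching nothing.
It also fails if it takes over 29 s, if anything falls off the work surface, if the arm or the gripper's body presses on something with over 40 N, if the wrist force passes 120 N, or if a joint passes its speed limit or range.

## Working session

There is one attempt and no reset: what is moved stays moved. The work goes in short steps, Python scripts to look and compute and a tool call to move; the robot and the scene stay as the last step left them, time stands still between calls to the robot, and variables do not carry over. Pictures are saved under pics/ and viewed, at most 10 in all, crops included, and the job is handed in when it is done.

Besides the shell and the picture viewer there is one more tool, called after "Call:" by a JSON object that holds its "api" and its "payload". apply_moves: Moves the arm, as the interface text tells. Its arguments: {"type":"object","properties":{"targets":{"type":"array"}},"required":["targets"]}

```bash
mkdir -p pics
python3 - <<'E'
from plant import *
import cv2,numpy as np
for c in("top","side"):
    f=grab_frame(c);cv2.imwrite(f"pics/{c}0.png",f[:,:,::-1])
    k=get_calibration(c);print(c,np.round(k["camera_matrix"],1).tolist(),np.round(k["pose"],3).tolist(),[x for x in k if x not in("camera_matrix","pose")])
    for q in("red_light","red_light_thumb","red_light_cover","green_light_cover"):
        for d in recognise(c,q)[:3]: print(q,np.round(d["point"],4),round(d["score"],2))
s=state();print(s["time"],s["tool_pos"],s["tool_rot"],s["gripper_width"])
E
```

```text
top [[473.0, 0.0, 322.0], [0.0, 473.0, 210.9], [0.0, 0.0, 1.0]] [[-0.003, 0.995, -0.097, 0.477], [-1.0, -0.005, -0.014, -0.02], [-0.015, 0.097, 0.995, 0.952], [0.0, 0.0, 0.0, 1.0]] []
red_light [ 0.6032 -0.2171  0.0547] 0.68
red_light_thumb [ 0.5519 -0.2368  0.0757] 0.47
red_light_cover [ 0.6199 -0.2229  0.0669] 0.69
green_light_cover [0.6239 0.2364 0.0661] 0.87
side [[415.2, 0.0, 320.7], [0.0, 415.2, 194.7], [0.0, 0.0, 1.0]] [[0.952, 0.194, -0.236, 0.409], [-0.305, 0.595, -0.743, -0.561], [-0.004, 0.78, 0.626, 0.52], [0.0, 0.0, 0.0, 1.0]] []
red_light [ 0.5924 -0.2484  0.0624] 0.57
red_light [0.6238 0.2255 0.0662] 0.25
red_light_thumb [ 0.5473 -0.2424  0.0729] 0.55
red_light_cover [ 0.6128 -0.2332  0.0653] 0.9
green_light_cover [0.6235 0.2312 0.0663] 0.74
0.5 [ 0.24613874 -0.57445096  0.25325376] [-4.49245911e-05  9.79588515e-01  2.01013279e-01  5.43498980e-06] 1.0006397672678946
```

View pics/top0.png

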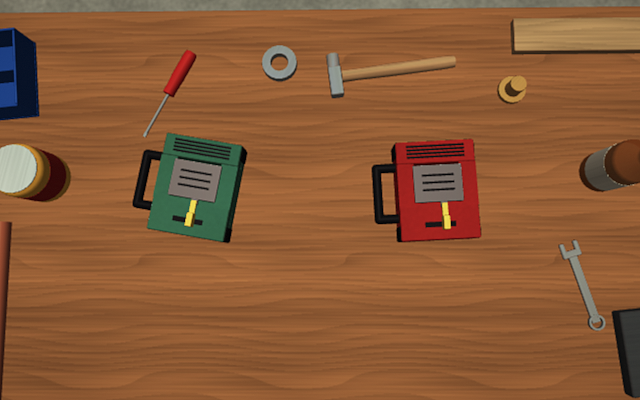

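View pics/side0.png

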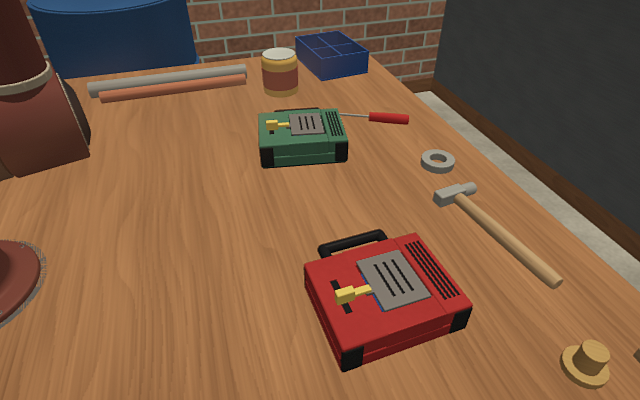

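The top view shows the red light at the right: tab at about (446,220), cover at (438,183), handle on its left at (383,193), i.e. towards +y. The side view agrees, with the tab at (347,295). The green light is well away. Next I measure the yaw and the tab.

```bash
cat > h.py <<'E'
from plant import *
import cv2,numpy as np
def w(c,px,z):
    k=get_calibration(c);K=np.array(k["camera_matrix"]);T=np.array(k["pose"])
    r=np.linalg.solve(K,np.c_[np.atleast_2d(px),np.ones(len(np.atleast_2d(px)))].T)
    d=T[:3,:3]@(r*np.array([[1],[-1],[-1]]));o=T[:3,3]
    return (o[:,None]+d*((z-o[2])/d[2]))[:2].T
E
python3 - <<'E'
from h import *
for c in("top","side"):
    f=grab_frame(c)
    for q,z in(("red_light_cover",.065),("red_light_thumb",.072)):
        r=regions_of(c,q)
        if not r: print(c,q,"none");continue
        m=r[0]["pixels"];v,u=np.nonzero(m)
        P=w(c,np.c_[u,v],z).astype(np.float32)
        R=cv2.minAreaRect(P*1000);print(c,q,r[0]["score"],len(P),P.mean(0),R)
    hsv=cv2.cvtColor(f,cv2.COLOR_RGB2HSV);y=cv2.inRange(hsv,(22,150,90),(33,255,255))
    k=np.array([322,222]) 
    n,l,st,ce=cv2.connectedComponentsWithStats(y)
    for i in range(1,n):
        if 30<st[i,4]<800:
            v,u=np.nonzero(l==i);P=w(c,np.c_[u,v],.078)
            print(c,ce[i],st[i],P.mean(0),P.min(0),P.max(0))
E
```

```text
top red_light_cover 0.82 1809 [ 0.61591226 -0.2251137 ] ((615.1802978515625, -225.40325927734375), (73.37718200683594, 92.25868225097656), 2.791581392288208)
top red_light_thumb 0.74 169 [ 0.55139095 -0.23669393] ((552.7708129882812, -237.58334350585938), (12.967333793640137, 46.6909294128418), 88.41309356689453)
top [190.1656051  213.26751592] [185 200  12  27 157] [0.5585685  0.23768428] [0.53478929 0.22725224] [0.58342429 0.2470888 ]
top [445.76351351 216.06756757] [442 203   9  26 148] [ 0.55118191 -0.23655507] [ 0.52907112 -0.24408523] [ 0.57548314 -0.2299947 ]
side red_light_cover 0.57 2687 [ 0.6167871  -0.23124328] ((613.4970092773438, -228.62588500976562), (79.88013458251953, 94.27388763427734), 2.1659135818481445)
side red_light_thumb 0.75 480 [ 0.5508076 -0.2403139] ((553.4910888671875, -239.51075744628906), (54.34862518310547, 24.828907012939453), 4.384568214416504)
side [274.625 125.475] [267 122  22   8  80] [0.55338873 0.22155157] [0.53549332 0.20581551] [0.58230474 0.23660318]
side [347.33879781 297.12568306] [335 290  36  15 183] [ 0.54315214 -0.24937249] [ 0.52649203 -0.25631832] [ 0.57567057 -0.23665614]
```

The tab is at about (0.541, -0.238) and the yaw about +2.6°. I'll turn the tool to match, close the fingers, come down on the tab's -y side and push towards +y.

Call:
{"api": "apply_moves", "payload": {"targets": [{"translation": [0, 0, 0], "twist": 0.9, "hand": 0}, {"translation": [0, 0, 0], "twist": 0.9, "hand": 0}, {"translation": [0, 0, 0], "twist": 0.9, "hand": 0}, {"translation": [0, 0, 0], "twist": 0.9, "hand": 0}, {"translation": [0.34, -0.3, 0], "twist": 0, "hand": 0}, {"translation": [0.34, -0.3, 0], "twist": 0, "hand": 0}, {"translation": [0.34, -0.3, 0], "twist": 0, "hand": 0}, {"translation": [0.34, -0.3, 0], "twist": 0, "hand": 0}]}}

```text
time: 1.6
tool_pos: [0.3776, -0.4473, 0.2534]
tool_rot: [0.0, 1.0, 0.022, 0.0]
contact_force: [-0.2, -0.5, -0.2]
gripper_width: 0.002
grasp_force: 0.0
```

Call:
{"api": "apply_moves", "payload": {"targets": [{"translation": [0.34, -0.3, 0], "twist": 0, "hand": 0}, {"translation": [0.34, -0.3, 0], "twist": 0, "hand": 0}, {"translation": [0.34, -0.3, 0], "twist": 0, "hand": 0}, {"translation": [0.34, -0.3, 0], "twist": 0, "hand": 0}, {"translation": [0, 0, 0], "twist": 0, "hand": 0}, {"translation": [0, 0, 0], "twist": 0, "hand": 0}]}}

```text
time: 2.2
tool_pos: [0.5076, -0.3219, 0.2533]
tool_rot: [0.0, 1.0, 0.023, -0.0]
contact_force: [-0.7, -1.3, -0.5]
gripper_width: -0.0
grasp_force: 0.0
```

Call:
{"api": "apply_moves", "payload": {"targets": [{"translation": [0.18, -0.22, 0], "twist": 0, "hand": 0}, {"translation": [0.18, -0.22, 0.1], "twist": 0, "hand": 0}, {"translation": [0, 0, 0.4], "twist": 0, "hand": 0}, {"translation": [0, 0, 0.4], "twist": 0, "hand": 0}, {"translation": [0, 0, 0.4], "twist": 0, "hand": 0}, {"translation": [0, 0, 0], "twist": 0, "hand": 0}, {"translation": [0, 0, 0], "twist": 0, "hand": 0}]}}

```text
time: 2.9
tool_pos: [0.5403, -0.2779, 0.1233]
tool_rot: [-0.0, 1.0, 0.022, -0.001]
contact_force: [-0.2, -0.9, 0.4]
gripper_width: 0.001
grasp_force: 0.0
```

Run:
```python
from h import *
a=grab_frame("top")[140:260,370:510,::-1];b=grab_frame("side")[190:390,220:500,::-1]
a=cv2.resize(a,None,fx=2.6,fy=2.6);b=cv2.resize(b,None,fx=1.5,fy=1.5)
h=max(len(a),len(b));p=lambda i:np.pad(i,((0,h-len(i)),(0,0),(0,0)))
cv2.imwrite("pics/close.png",np.hstack([p(a),p(b)]));print(state()["tool_pos"],state()["contact_force"])
```

```text
[ 0.54228692 -0.27868237  0.12651186] [ 0.12265834 -0.04373625 -0.45779264]
```

View pics/close.png

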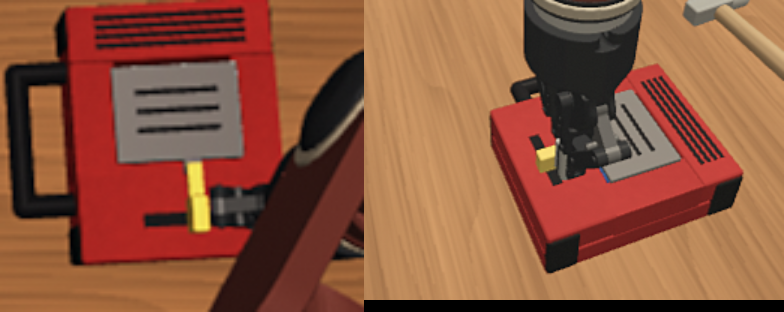

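The top crop shows the closed fingers just right (-y) of the tab, whose full-image position is about (446,222), level with it in x. The side crop agrees. Now down.

Call:
{"api": "apply_moves", "payload": {"targets": [{"translation": [0, 0, 0.2], "twist": 0, "hand": 0}, {"translation": [0, 0, 0.1], "twist": 0, "hand": 0}, {"translation": [0, 0, 0.05], "twist": 0, "hand": 0}, {"translation": [0, 0, 0], "twist": 0, "hand": 0}, {"translation": [0, 0, 0], "twist": 0, "hand": 0}]}}

```text
time: 3.5
tool_pos: [0.5416, -0.2773, 0.0892]
tool_rot: [0.0, 1.0, 0.022, 0.0]
contact_force: [0.8, 0.2, 0.2]
gripper_width: 0.001
grasp_force: 0.0
```

```bash
python3 -c "
from h import *
for i in range(3): grab_frame('top');print(state()['tool_pos'],state()['contact_force'])"
```

```text
[ 0.54165383 -0.27730209  0.08933056] [-0.23677206 -0.15929239 -0.56245163]
[ 0.54164607 -0.2772595   0.08930033] [ 0.20845843  0.77715405 -0.28683903]
[ 0.54157552 -0.27724632  0.08918547] [-0.47198809 -0.55773057 -0.22726257]
```

Call:
{"api": "apply_moves", "payload": {"targets": [{"translation": [0, -0.05, 0], "twist": 0, "hand": 0}, {"translation": [0, -0.05, 0], "twist": 0, "hand": 0}, {"translation": [0, -0.05, 0], "twist": 0, "hand": 0}, {"translation": [0, -0.05, 0], "twist": 0, "hand": 0}, {"translation": [0, -0.03, 0], "twist": 0, "hand": 0}, {"translation": [0, 0, 0], "twist": 0, "hand": 0}]}}

```text
time: 4.25
tool_pos: [0.54, -0.2536, 0.0883]
tool_rot: [0.0, 1.0, 0.023, -0.0]
contact_force: [-0.0, -0.6, -1.3]
gripper_width: -0.001
grasp_force: 0.2
```

Run:
```python
from h import *
a=grab_frame("top")[140:260,370:510,::-1];b=grab_frame("side")[190:390,220:500,::-1]
a=cv2.resize(a,None,fx=2.6,fy=2.6);b=cv2.resize(b,None,fx=1.5,fy=1.5)
h=max(len(a),len(b));p=lambda i:np.pad(i,((0,h-len(i)),(0,0),(0,0)))
cv2.imwrite("pics/push.png",np.hstack([p(a),p(b)]));print(state()["tool_pos"],state()["contact_force"])
```

```text
[ 0.54004979 -0.25375091  0.08825934] [-0.75615288 -0.69167661 -0.36685913]
```

View pics/push.png

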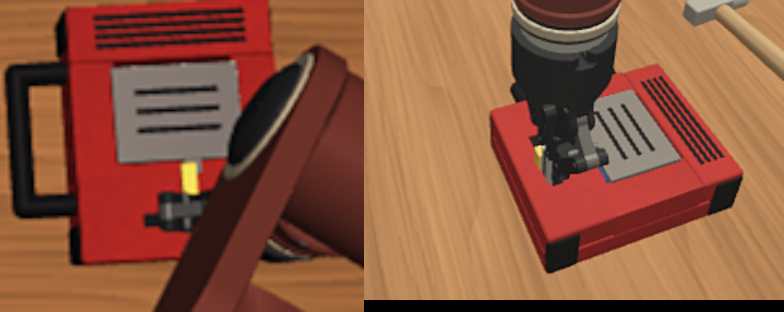

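The catch in the top crop moved from about x 194 to 190, so the finger is in contact and the latch has slid about 3 mm. I'll push about 12 mm more and hold.

Call:
{"api": "apply_moves", "payload": {"targets": [{"translation": [0, -0.04, 0], "twist": 0, "hand": 0}, {"translation": [0, -0.04, 0], "twist": 0, "hand": 0}, {"translation": [0, -0.04, 0], "twist": 0, "hand": 0}, {"translation": [0, 0, 0], "twist": 0, "hand": 0}, {"translation": [0, 0, 0], "twist": 0, "hand": 0}, {"translation": [0, 0, 0], "twist": 0, "hand": 0}, {"translation": [0, 0, 0], "twist": 0, "hand": 0}, {"translation": [0, 0, 0], "twist": 0, "hand": 0}]}}

```text
time: 5.15
tool_pos: [0.5395, -0.2421, 0.0883]
tool_rot: [-0.0, 1.0, 0.022, -0.0]
contact_force: [0.1, -2.1, -0.4]
gripper_width: 0.002
grasp_force: 0.9
```

Call:
{"api": "apply_moves", "payload": {"targets": [{"translation": [0, 0, 0], "twist": 0, "hand": 0}, {"translation": [0, 0, 0], "twist": 0, "hand": 0}, {"translation": [0, 0, 0], "twist": 0, "hand": 0}, {"translation": [0, 0, 0], "twist": 0, "hand": 0}, {"translation": [0, 0, 0], "twist": 0, "hand": 0}]}}

```text
time: 5.65
tool_pos: [0.5395, -0.2421, 0.0884]
tool_rot: [0.0, 1.0, 0.022, -0.0]
contact_force: [-1.0, -1.1, 0.4]
gripper_width: -0.004
grasp_force: 1.0
```

Run:
```python
from h import *
a=grab_frame("top")[140:260,370:510,::-1];b=grab_frame("side")[190:390,220:500,::-1]
a=cv2.resize(a,None,fx=2.6,fy=2.6);b=cv2.resize(b,None,fx=1.5,fy=1.5)
h=max(len(a),len(b));p=lambda i:np.pad(i,((0,h-len(i)),(0,0),(0,0)))
cv2.imwrite("pics/open.png",np.hstack([p(a),p(b)]));print(state()["tool_pos"],state()["contact_force"])
```

```text
[ 0.53951121 -0.24205775  0.08831525] [-2.09115296 -3.08476476 -0.062657  ]
```

View pics/open.png

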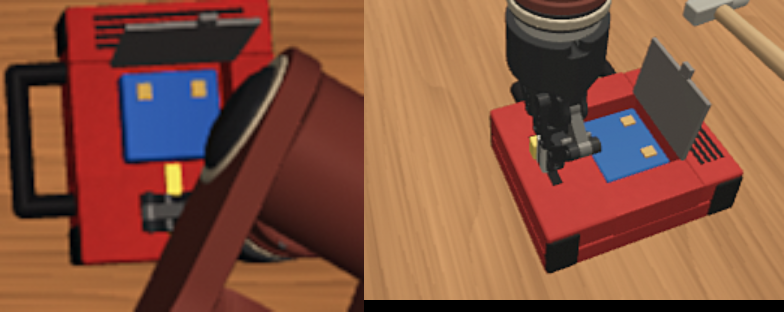

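The cover is open past vertical: the blue battery shows at crop (170,115) and the lid stands behind it. I'll hold a moment more, back off in -y, then go up and away.

Call:
{"api": "apply_moves", "payload": {"targets": [{"translation": [0, 0, 0], "twist": 0, "hand": 0}, {"translation": [0, 0, 0], "twist": 0, "hand": 0}, {"translation": [0, 0, 0], "twist": 0, "hand": 0}, {"translation": [0, 0.15, 0], "twist": 0, "hand": 0}, {"translation": [0, 0.2, 0], "twist": 0, "hand": 0}, {"translation": [-0.1, 0, -0.3], "twist": 0, "hand": 0}, {"translation": [-0.2, 0, -0.4], "twist": 0, "hand": 0}, {"translation": [-0.3, 0.1, -0.3], "twist": 0, "hand": 0}]}}

```text
time: 6.55
tool_pos: [0.4821, -0.2908, 0.1906]
tool_rot: [0.0, 1.0, 0.023, 0.001]
contact_force: [0.1, -1.3, 0.8]
gripper_width: -0.003
grasp_force: 0.0
```

Call:
{"api": "apply_moves", "payload": {"targets": [{"translation": [-0.3, 0.3, -0.2], "twist": 0, "hand": 0}, {"translation": [-0.3, 0.3, 0], "twist": 0, "hand": 0}, {"translation": [-0.3, 0.3, 0], "twist": 0, "hand": 0}, {"translation": [-0.3, 0.3, 0], "twist": 0, "hand": 0}, {"translation": [0, 0, 0], "twist": 0, "hand": 0}, {"translation": [0, 0, 0], "twist": 0, "hand": 0}, {"translation": [0, 0, 0], "twist": 0, "hand": 0}]}}

```text
time: 7.25
tool_pos: [0.3675, -0.4149, 0.2082]
tool_rot: [-0.0, 1.0, 0.022, 0.0]
contact_force: [0.4, 0.1, 0.5]
gripper_width: -0.003
grasp_force: 0.0
```

Run:
```python
from h import *
cv2.imwrite("pics/end.png",grab_frame("side")[:,:,::-1]);s=state();print(s["time"],s["tool_pos"],s["contact_force"])
```

```text
7.3 [ 0.36774065 -0.41450794  0.20821291] [-0.20442029  0.04960073  0.46275524]
```

View pics/end.png

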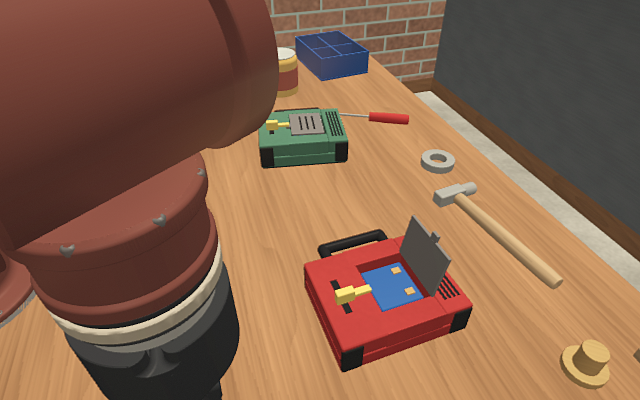

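The red cover stands fully open at (428,255), its latch has sprung back, the green cover at (306,124) is shut, and the arm is clear.

```bash
python3 -c "
from plant import *
print(job_done())"
```

```text
the job is handed in; nothing more can be done
None
```

The red light's battery cover is open and stayed open after the latch sprang back, the green light's cover is shut, the arm is clear of everything, and I handed the job in at about 7.3 s.

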